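# Sort inspected lens cells and filter cubes into their carrier trays

## Task

Inspection is over: sort the five loose parts on the bench. Put the two good blue lens cells into the two free pockets of the white tray with round pockets and the two aluminium filter cubes into the two free pockets of the white tray with square ones, one part to a pocket and fully seated, and the lens cell with the red sticker upright on the floor of the red reject bin. They are optics: set each one down gently, never let it drop, and do not disturb the two parts already in the trays.

Things in the scene. Friction and masses are not known exactly. Their poses are not given: they have to be found in the camera images.
- cell_a: Good lens cell: upright blue-anodised cylinder with dark grip grooves and a pale glass lens on top, 44 mm diameter, 34 mm tall, about 70 g. No sticker; stands loose on the bench at the start. Origin: centre of its underside; z up.
- cell_b: Second good lens cell, exactly like cell_a (44 mm diameter, 34 mm tall, no sticker); stands loose on the bench at the start. Origin: centre of its underside; z up.
- cell_reject: Rejected lens cell, like cell_a (44 mm diameter, 34 mm tall) but with a round red sticker, 21 mm across, on its glass; stands loose on the bench at the start. Origin: centre of its underside; z up.
- cube_a: Filter cube: bright aluminium block 38 x 38 mm, 34 mm tall, about 90 g, with an amber window in its top and a round amber window in each side. It stands loose on the bench at the start. Origin: centre of its underside; z up, x and y square to its side faces.
- cube_b: Second filter cube, exactly like cube_a; stands loose on the bench at the start. Origin: centre of its underside; z up, x and y square to its side faces.
- cell_done: Lens cell like cell_a that already stands in the round tray's y = -62 mm pocket; leave it alone. Origin: centre of its underside; z up.
- cube_done: Filter cube like cube_a that already stands in the square tray's y = -62 mm pocket; leave it alone. Origin: centre of its underside; z up.
- tray_round: Tray for lens cells. White, fixed to the bench, 78 mm (x) by 196 mm (y), 18 mm tall. Three pockets, round, 62 mm in diameter, 10 mm deep (floor 8 mm above the bench), centred at y = -62, 0, +62 mm. The one at -62 already holds a part; 0 and +62 are empty. A seated part stands 24 mm proud. Origin: centre of the underside, z up.
- tray_square: Tray for filter cubes. White, fixed to the bench, 78 mm (x) by 196 mm (y), 18 mm tall. Three pockets, square, 54 x 54 mm, with sides along the tray's x and y, 10 mm deep (floor 8 mm above the bench), centred at y = -62, 0, +62 mm. The one at -62 already holds a part; 0 and +62 are empty. A seated part stands 24 mm proud. Origin: centre of the underside, z up.
- reject_bin: Open red plastic bin fixed to the bench, 110 mm (its x) by 130 mm (its y) outside, 30 mm tall, walls 4 mm thick, inner floor 4 mm above the bench. Origin: centre of its underside, z up.
There are look-alikes about, which are no part of the job. What is shaped like the tray_square but turquoise is not meant.

How it is judged:
By the outcome, as a careful person would: the job done as asked, in the order asked, and still so for the second after the job is handed in, with the robot touching nothing.
It also fails if it takes over 99 s, if anything falls off the work surface, if the arm or the gripper's body presses on something with over 40 N, if the wrist force passes 120 N, or if a joint passes its speed limit or range.

## Robot

A 6-joint arm with a two-finger parallel gripper is mounted at the origin on the work surface. World frame = base frame: x ahead of the robot, y to its left, z up, the work surface at z = 0. Lengths are in mm, angles in rad, forces in N, time in s.
With the tool pointing down it reaches from about 350 to 975 mm from the base axis. Payload 7.1 kg.
Tool frame: the origin (TCP) lies midway between the tips of the shut fingers; the grasp point (between the pads) lies 19 mm behind it (ctrl.grip_depth is the distance from the TCP to the grasp point, in mm); z points along the fingers, y is the line along which they close (so a half turn about z gives the same grasp; the last joint's range is limited). The gripper opens to 88 mm and grips with 3 to 60 N. Pads are 20 mm wide; open, the fingers measure 115 mm over their backs; the gripper's body (75 mm by 178 mm) begins 61 mm behind the grasp point.
Start: joints at [-1.251, 0.423, 1.63, -0, 1.089, -0.019], TCP at [207.739, -589.448, 222.675] pointing down, gripper open.
Joint ranges: [-3, 3], [-0.9, 2.11], [0.09, 2.58], [-1.31, 4.45], [0.11, 2.69], [-2.54, 2.54]. Speed limits (rad/s): [2.39, 2.39, 3.01, 3.14, 3.14, 3.14].

## Interface

Orientations are given as a rotation vector (axis times angle).
In Python, from workcell import ctrl, cams gives the robot as it stands.
- The arm moves only by the tool move_arm, never from a script. Its argument "steps" is a list of rows, each a list of 3 entries, a list of its own where there are three numbers: the shift along the tool's x, y, z in units of 25 mm (1.0 is 25 mm), then the turn about the tool's z in units of 5 degrees (1.0 is 5 degrees), then the closure, from 0 (fully open) to 1 (shut). A call has 1 to 20 rows; each row shifts and turns the commanded pose from where the row before left it, along the tool's axes as they then stand; what a row does not reach is not made up. A row lasts 1/12 s, in which the tool goes at most 41.7 mm and 7.16 degrees, less where a joint would pass 70% of its speed; a pose out of reach is approached as far as the arm can. A call is refused whole if a number of a shift passes 1 or a number of a turn 1, either way. A call with a gripper value outside its range is refused whole. The fingers move at their own pace and stop on an object; the grip force is fixed at half the most. Time passes only in rows, so rows that do not move let the fingers close. It gives the time, the measured TCP pose, the force, the opening and the grip force at its end, in the units of the state.
- ctrl.get_obs(): the state, without advancing time (a new reading comes with each control period).
- cams.get_image(name): name is "scene" or "top" or "wrist"; returns a dict with "image" (480x640x3 uint8, red, green, blue), "camera_matrix" (3x3 intrinsics, pixels), "k1" (the pictures are not rectified: a ray, as slopes to the right and down, at radius r is drawn at 1 + k1 r^2 times it, then the intrinsics apply), "xyz" and "rotation" of the camera in the world; the wrist camera has in their place "mount" (4x4, takes a point from camera to tool coordinates, whose origin is the TCP and whose axes are the flange's). Camera axes: x right, y down, z forward; pixel columns grow to the right and rows downward; lengths in mm; the calibration is good to about 2 mm. A picture is of the moment at which its call begins: read the wrist's pose just before it. There is no depth.
- ctrl.close_job(): hands the job in; it is judged then, once.
Trained networks look in the newest picture that a camera, given by its name, has taken for a name from the list of things; names that differ only in an ending like _2 or _b are one class to them, and where a whole thing is asked for, a point or a joint stands for the part that bears it (a point fixed in the world has none). Each returns a list of dicts, best first, with "p" (0 to 1); they miss things now and then, are a little off and sometimes report something else, mostly with a low value. They report only what shows in the picture. A call takes as long as a camera call. They do not tell look-alikes from the thing itself.
- cams.boxes_of(camera, thing): "rect" ([centre column, centre row, width, height] in pixels, round what is visible of it).
- cams.cut_out(camera, thing): "pixels" (480x640 bool, what is visible of it) and "rect" ([centre column, centre row, width, height] in pixels, round what is visible of it).
The state is a dict: "t": time; "qpos": joint angles; "qvel": joint speeds; "joint_torque": joint torques, N m; "ee_pos": TCP position; "orientation": TCP orientation; "ft_force": force on the tool from outside, world axes, zero at the start; "moment": the same for the moment, N m; "width": finger opening in mm; "grasp_force": force on a finger pad.
Only numpy, scipy, OpenCV 4.12 (cv2) and the standard library are available. Lean on these libraries where they do the work, as an engineer would, in place of code of your own. Each camera call takes 0.05 s, during which the arm holds its last target. There are 200 camera calls.

## Working session

There is one attempt and no reset: what is moved stays moved. The work goes in short steps, Python scripts to look and compute and a tool call to move; the robot and the scene stay as the last step left them, time stands still between calls to the robot, and variables do not carry over. Pictures are saved under pics/ and viewed, at most 14 in all, crops included, and the job is handed in when it is done.

Besides the shell and the picture viewer there is one more tool, called after "Request:" as name(argument=value, ...) on one line, values as JSON. move_arm: Moves the arm, as the interface text tells. Its arguments: {"type":"object","properties":{"steps":{"type":"array"}},"required":["steps"]}

```bash
mkdir -p pics
cat > h.py <<'E'
import numpy as np,cv2
from workcell import ctrl,cams
from scipy.spatial.transform import Rotation as R
def ray(d,uv,pose=None):
    K=d["camera_matrix"];p=np.array([[uv]],float)
    s=cv2.undistortPoints(p,np.array(K,float),np.array([d["k1"],0,0,0.]))[0,0]
    v=np.array([s[0],s[1],1.])
    if "mount" in d:
        M=np.array(d["mount"]);Rt=R.from_rotvec(pose["orientation"]).as_matrix()
        return Rt@M[:3,3]+np.array(pose["ee_pos"]),Rt@M[:3,:3]@v
    Rc=np.array(d["rotation"]);
    if Rc.shape!=(3,3): Rc=R.from_rotvec(Rc).as_matrix()
    return np.array(d["xyz"]),Rc@v
def at(d,uv,z,pose=None):
    o,v=ray(d,uv,pose);return (o+v*(z-o[2])/v[2]).round(1)
E
python3 - <<'E'
from h import *
o=ctrl.get_obs();print({k:np.round(v,3) for k,v in o.items()})
for n in ["top","scene"]:
    d=cams.get_image(n);cv2.imwrite(f"pics/{n}1.png",d["image"][:,:,::-1])
    print(n,d["xyz"],d["camera_matrix"],d["k1"])
    for t,z in [("cell_a",34),("cell_reject",34),("cube_a",34),("tray_round",18),("tray_square",18),("reject_bin",30)]:
        for b in cams.boxes_of(n,t):print(t,np.round(b["rect"],1),round(b["p"],2),at(d,b["rect"][:2],z))
E
```

```text
{'t': np.float64(0.0), 'qpos': array([-1.251,  0.424,  1.631, -0.   ,  1.089, -0.019]), 'qvel': array([-0.001,  0.001,  0.001,  0.001, -0.   ,  0.002]), 'joint_torque': array([-3.0000e-03, -5.4464e+01, -2.7367e+01,  6.4000e-02,  2.3000e-02,
       -0.0000e+00]), 'ee_pos': array([ 207.561, -588.936,  221.882]), 'orientation': array([-3.095, -0.529,  0.   ]), 'ft_force': array([0.093, 0.041, 0.994]), 'moment': array([-0.025, -0.026,  0.014]), 'grasp_force': np.float64(0.0), 'width': np.float64(87.558)}
top [447.32748748 -20.30034389 980.62326321] [[508.00707093   0.         320.2018063 ]
 [  0.         508.00707093 238.60966045]
 [  0.           0.           1.        ]] -0.10055857730319852
cell_a [417.6 344.   28.5  24. ] 0.75 [ 395.1 -218.8   34. ]
cell_a [235.8 308.6  27.2  28.4] 0.7 [452.7 118.8  34. ]
cell_reject [366.  314.   22.3  25.6] 0.56 [ 448.5 -122.3   34. ]
cube_a [176.8 345.7  30.9  23. ] 0.9 [381.5 225.1  34. ]
cube_a [296.4 305.6  27.5  22.8] 0.7 [461.1   6.9  34. ]
cube_a [483.2 253.4  24.6  24.1] 0.35 [ 566.9 -345.8   34. ]
tray_round [299.5 206.3 107.3  54.3] 0.73 
[... 399 characters left out ...]
3.91203771   0.         317.57352377]
 [  0.         453.91203771 241.02268916]
 [  0.           0.           1.        ]] -0.04112814707347638
cell_a [222.2 197.8  18.3  27.2] 0.89 [ 420.4 -217.9   34. ]
cell_a [394.2 206.5  18.9  28. ] 0.59 [483.6 109.9  34. ]
cell_reject [273.2 211.1  21.5  24.8] 0.73 [ 479.6 -119.    34. ]
cube_a [437.7 188.2  25.8  26.3] 0.95 [420.2 215.2  34. ]
cube_a [339.2 212.8  27.9  26.4] 0.91 [496.8   2.8  34. ]
tray_round [354.1 277.1 127.4  41.9] 0.78 [664.5   4.6  18. ]
tray_square [173.6 256.9 125.3  39.1] 0.98 [ 585.  -287.7   18. ]
tray_square [166.3 334.5 154.5  63.3] 0.93 [ 762.2 -269.1   18. ]
reject_bin [512.1 232.9  96.   41.9] 0.68 [584.5 299.3  30. ]
```

View pics/top1.png

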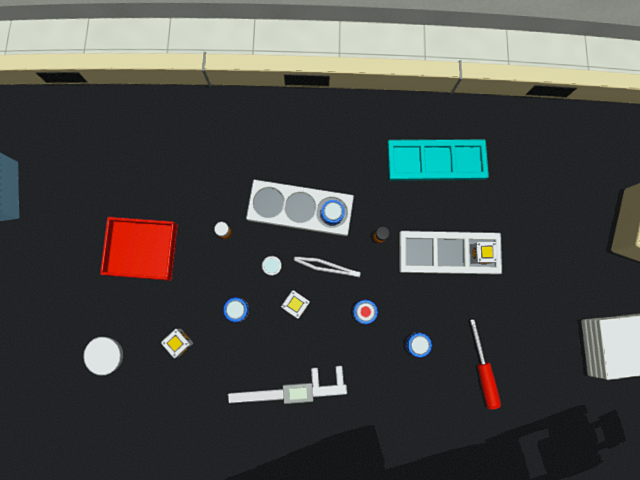

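View pics/scene1.png

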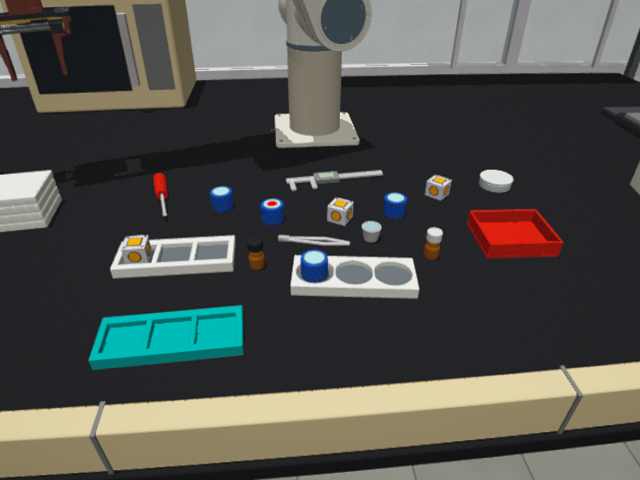

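The top picture shows the good cells at (236,309) and (420,345), the sticker cell at (366,312), and the cubes at (295,304) and (176,343). The round tray is near (300,207), the white square tray near (450,253) and the bin near (139,249). The turquoise tray at (438,160) is the decoy. The scene picture agrees. Next I'll measure more finely by colour.

Run:
```python
from h import *
d=cams.get_image("top");im=d["image"];hsv=cv2.cvtColor(im,cv2.COLOR_RGB2HSV)
H,S,V=[hsv[...,i].astype(int) for i in range(3)]
def big(m,c,r=22):
    w=np.zeros(m.shape,np.uint8);y,x=c[1],c[0];w[y-r:y+r,x-r:x+r]=m[y-r:y+r,x-r:x+r]
    n,l,s,ce=cv2.connectedComponentsWithStats(w);i=1+np.argmax(s[1:,4]);return (l==i).astype(np.uint8),ce[i],s[i,4]
def quad(m,z):
    c=max(cv2.findContours(m,0,2)[0],key=cv2.contourArea)
    P=np.array([at(d,p,z)[:2] for p in c[:,0]],np.float32)
    r=cv2.minAreaRect(P);return np.round(r[0],1),np.round(r[1],1),round(r[2],1)
glass=((V>150)&(S<110)|((H<8)|(H>172))&(S>110))
for n,c in dict(a=(236,309),b=(420,345),rej=(366,312),done=(333,211)).items():
    m,ce,ar=big(glass,c,12);z=42 if n=="done" else 34;print("cell",n,at(d,ce,z),quad(m,z))
for n,c in dict(a=(295,304),b=(176,343),done=(487,252)).items():
    m,ce,ar=big((H>15)&(H<35)&(S>120)&(V>120),c,12);z=42 if n=="done" else 34;print("cube",n,at(d,ce,z),quad(m,z),ar)
for n,c in dict(rnd=(300,207),sq=(450,253)).items():
    m,ce,ar=big((V>185)&(S<40),c,58)
    print("tray",n,quad(m,18))
m,ce,ar=big(((H<8)|(H>172))&(S>150)&(V>80),(139,249),50);print("bin",quad(m,30))
```

```text
cell a [451.2 120.8  34. ] (array([451.8, 121.2]), array([33.2, 31.6]), 2.2)
cell b [ 393.7 -222.7   34. ] (array([ 393.4, -222.4]), array([33. , 31.8]), 0.0)
cell rej [ 453.1 -120.8   34. ] (array([ 453.1, -120.4]), array([31.4, 33.5]), 1.3)
cell done [640.4 -56.2  42. ] (array([640.5, -56.1]), array([32.7, 32.1]), 1.2)
cube a [464.3   9.7  34. ] (array([464.2,   9.8]), array([20.1, 20.4]), 58.0) 124
cube b [386.3 229.6  34. ] (array([386.3, 229.6]), array([20. , 19.4]), 47.8) 126
cube done [ 569.8 -350.2   42. ] (array([ 570.7, -350.3]), array([19.1, 19.8]), 1.2) 109
tray rnd (array([651.4,   6.1]), array([196.1,  78.1]), 82.4)
tray sq (array([ 570.3, -287.7]), array([ 78.5, 195.5]), 0.4)
bin (array([561.6, 310.5]), array([139.6, 113.2]), 87.5)
```

```bash
cat > go.py <<'E'
import sys
from h import *
x,y,z,psi=map(float,sys.argv[1:5])
o=ctrl.get_obs();M=R.from_rotvec(o["orientation"]).as_matrix()
p=np.degrees(np.arctan2(M[1,0],M[0,0]));t=(p-psi+180)%360-180
a=np.radians(psi);dv=np.array([x,y,z])-o["ee_pos"]
X=np.array([np.cos(a),np.sin(a),0]);Y=np.array([np.sin(a),-np.cos(a),0])
s=np.array([dv@X,dv@Y,-dv[2]])
print("t",round(o["t"],2),"pos",o["ee_pos"].round(1),"psi",p.round(1),"tilt",M[2].round(3),"turn units",round(t/5,2),"then tool shift units",(s/25).round(3),"w",o["width"].round(1))
E
python3 go.py 393.7 -222.5 110 82.4
```

```text
Traceback (most recent call last):
  File "go.py", line 9, in <module>
    print("t",round(o["t"],2),"pos",o["ee_pos"].round(1),"psi",p.round(1),"tilt",M[2].round(3),"turn units",round(t/5,2),"then tool shift units",(s/25).round(3),"w",o["width"].round(1))
                                                                                                                                                                     ^^^^^^^^^^^^^^^^
AttributeError: 'float' object has no attribute 'round'
```

```bash
sed -i 's/o\["width"\].round(1)/round(o["width"],1)/' go.py; python3 go.py 393.7 -222.5 110 82.4
```

```text
t 0.75 pos [ 207.7 -589.5  222.7] psi 19.4 tilt [ 0.  0. -1.] turn units -12.6 then tool shift units [15.533  5.432  4.508] w 87.9
```

Request:
move_arm(steps=[[[0,0,0.32],-0.9,0],[[0,0,0.32],-0.9,0],[[0,0,0.32],-0.9,0],[[0,0,0.32],-0.9,0],[[0,0,0.32],-0.9,0],[[0,0,0.32],-0.9,0],[[0,0,0.32],-0.9,0],[[0,0,0.32],-0.9,0],[[0,0,0.32],-0.9,0],[[0,0,0.32],-0.9,0],[[0,0,0.32],-0.9,0],[[0,0,0.32],-0.9,0],[[0,0,0.32],-0.9,0],[[0,0,0.32],-0.9,0]])

```text
t: 1.92
ee_pos: [207.8, -589.5, 110.3]
orientation: [2.36, 2.074, -0.0]
ft_force: [0.2, 0.5, 0.6]
width: 88.0
grasp_force: 0.0
```

Request:
move_arm(steps=[[[0.4,0.14,0],0,0],[[0.8,0.28,0],0,0],[[0.95,0.33,0],0,0],[[0.95,0.33,0],0,0],[[0.95,0.33,0],0,0],[[0.95,0.33,0],0,0],[[0.95,0.33,0],0,0],[[0.95,0.33,0],0,0],[[0.95,0.33,0],0,0],[[0.95,0.33,0],0,0],[[0.95,0.33,0],0,0],[[0.95,0.33,0],0,0],[[0.95,0.33,0],0,0],[[0.95,0.33,0],0,0],[[0.95,0.33,0],0,0],[[0.95,0.33,0],0,0],[[0.6,0.25,0],0,0],[[0.4,0.14,0],0,0],[[0,0,0],0,0],[[0,0,0],0,0]])

```text
t: 3.58
ee_pos: [393.6, -223.1, 111.0]
orientation: [2.363, 2.07, 0.0]
ft_force: [0.7, 0.7, -0.7]
width: 87.5
grasp_force: 0.0
```

```bash
python3 go.py 393.7 -222.5 12 82.4
python3 - <<'E'
from h import *
p=ctrl.get_obs();d=cams.get_image("wrist");cv2.imwrite("pics/w1.png",d["image"][:,:,::-1])
for t in ["cell_a"]:
    for b in cams.boxes_of("wrist",t):print(t,b,at(d,b["rect"][:2],34,p))
E
```

```text
t 3.58 pos [ 393.6 -223.1  111. ] psi 82.4 tilt [-0.  0. -1.] turn units 0.01 then tool shift units [2.300e-02 1.000e-03 3.959e+00] w 87.5
cell_a {'rect': [321.8, 252.0, 74.1, 82.0], 'p': 0.76} [ 395.6 -220.6   34. ]
```

View pics/w1.png

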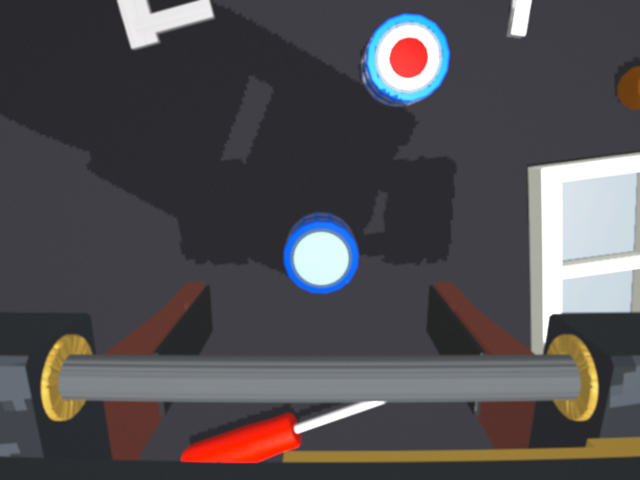

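The wrist picture shows the cell centred between the fingers, with its lens at (321,258). The sticker cell is at (408,58), well clear. I'll descend and grip.

Request:
move_arm(steps=[[[0,0,0.5],0,0],[[0,0,0.8],0,0],[[0,0,0.8],0,0],[[0,0,0.8],0,0],[[0,0,0.6],0,0],[[0,0,0.45],0,0],[[0,0,0],0,0.3],[[0,0,0],0,0.6],[[0,0,0],0,1],[[0,0,0],0,1],[[0,0,0],0,1],[[0,0,0],0,1],[[0,0,0],0,1],[[0,0,0],0,1]])

```text
t: 4.85
ee_pos: [393.8, -223.4, 12.4]
orientation: [2.363, 2.069, 0.0]
ft_force: [-0.8, -0.1, 4.9]
width: 42.3
grasp_force: 30.0
```

```bash
python3 go.py 651.4 6.1 90 82.4
```

```text
t 4.85 pos [ 393.8 -223.4   12.4] psi 82.4 tilt [-0.     0.001 -1.   ] turn units 0.0 then tool shift units [10.463  8.999 -3.106] w 42.3
```

Request:
move_arm(steps=[[[0,0,-0.4],0,1],[[0,0,-0.6],0,1],[[0,0,-0.7],0,1],[[0,0,-0.7],0,1],[[0,0,-0.7],0,1],[[0.43,0.36,0],0,1],[[0.8,0.69,0],0,1],[[0.8,0.69,0],0,1],[[0.8,0.69,0],0,1],[[0.8,0.69,0],0,1],[[0.8,0.69,0],0,1],[[0.8,0.69,0],0,1],[[0.8,0.69,0],0,1],[[0.8,0.69,0],0,1],[[0.8,0.69,0],0,1],[[0.8,0.69,0],0,1],[[0.8,0.69,0],0,1],[[0.8,0.69,0],0,1],[[0.43,0.36,0],0,1],[[0,0,0],0,1]])

```text
t: 6.52
ee_pos: [652.9, 8.1, 90.0]
orientation: [2.361, 2.071, 0.003]
ft_force: [-0.7, 0.5, 0.1]
width: 42.3
grasp_force: 30.0
```

Request:
move_arm(steps=[[[0,0,0.4],0,1],[[0,0,0],0,1],[[0,0,0],0,1]])

```text
t: 6.77
ee_pos: [649.0, 5.3, 78.3]
orientation: [-2.363, -2.067, 0.004]
ft_force: [0.4, -0.1, -1.7]
width: 42.1
grasp_force: 30.0
```

```bash
python3 go.py 651.4 6.1 21 82.4;  python3 - <<'E'
from h import *
p=ctrl.get_obs();d=cams.get_image("wrist");cv2.imwrite("pics/w2.png",d["image"][:,:,::-1])
E
```

```text
t 6.77 pos [649.    5.3  78.3] psi 82.4 tilt [-0.001 -0.003 -1.   ] turn units -0.01 then tool shift units [0.044 0.091 2.291] w 42.1
```

View pics/w2.png

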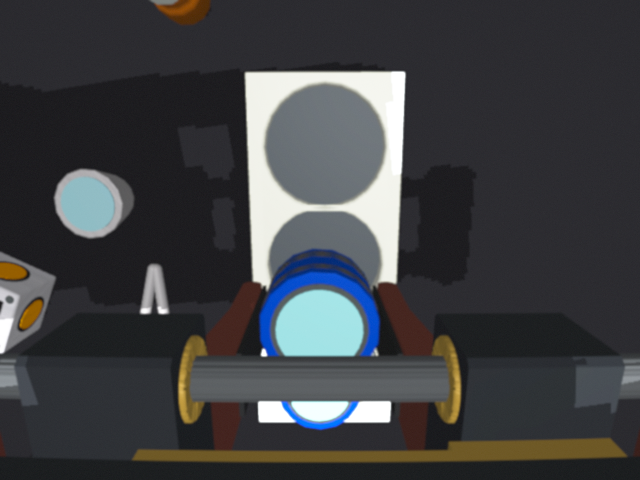

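The picture shows the held cell lined up with the middle pocket at (325,260). The end pocket at (325,145) is free. I'll lower it.

Request:
move_arm(steps=[[[0,0,0.4],0,1],[[0,0.03,0.6],0,1],[[0,0.03,0.5],0,1],[[0,0,0.3],0,1],[[0,0,0.2],0,1],[[0,0,0.1],0,1],[[0,0,0.1],0,1],[[0,0,0],0,1],[[0,0,0],0,1],[[0,0,0],0,1]])

```text
t: 7.65
ee_pos: [652.9, 6.1, 25.0]
orientation: [2.363, 2.069, 0.001]
ft_force: [-1.1, 0.1, -0.2]
width: 42.3
grasp_force: 30.0
```

Request:
move_arm(steps=[[[0,0,0.06],0,1],[[0,0,0.05],0,1],[[0,0,0.04],0,1],[[0,0,0],0,1],[[0,0,0],0,1]])

```text
t: 8.07
ee_pos: [652.5, 6.0, 20.6]
orientation: [-2.364, -2.069, 0.0]
ft_force: [0.4, -1.0, -0.9]
width: 42.0
grasp_force: 30.0
```

Request:
move_arm(steps=[[[0,0,0.02],0,1],[[0,0,0.02],0,1],[[0,0,0],0,1]])

```text
t: 8.32
ee_pos: [652.6, 6.0, 20.4]
orientation: [2.364, 2.07, 0.0]
ft_force: [-3.4, 0.1, 5.9]
width: 41.9
grasp_force: 30.0
```

Request:
move_arm(steps=[[[0,0,0],0,0.5],[[0,0,0],0,0.45],[[0,0,0],0,0.4],[[0,0,0],0,0.3],[[0,0,0],0,0.2],[[0,0,0],0,0.2],[[0,0,-0.2],0,0.2],[[0,0,-0.4],0,0.2],[[0,0,-0.7],0,0.2],[[0,0,-0.8],0,0.2],[[0,0,-0.8],0,0.2],[[0,0,0],0,0.2]])

```text
t: 9.32
ee_pos: [655.5, 6.0, 97.2]
orientation: [2.36, 2.066, 0.009]
ft_force: [0.9, 0.5, 0.2]
width: 70.1
grasp_force: 0.0
```

```bash
python3 go.py 451.2 120.8 90 82.4
```

```text
t 9.32 pos [655.5   6.   97.2] psi 82.4 tilt [ 0.001  0.007 -1.   ] turn units 0.0 then tool shift units [ 3.471 -8.706  0.286] w 70.1
```

Request:
move_arm(steps=[[[0.15,-0.33,0],0,0.2],[[0.29,-0.72,0],0,0.2],[[0.29,-0.72,0],0,0.2],[[0.29,-0.72,0],0,0.2],[[0.29,-0.72,0],0,0.2],[[0.29,-0.72,0],0,0.2],[[0.29,-0.72,0],0,0.2],[[0.29,-0.72,0],0,0.2],[[0.29,-0.72,0],0,0.2],[[0.29,-0.72,0],0,0.1],[[0.29,-0.72,0],0,0.1],[[0.29,-0.72,0],0,0.1],[[0.15,-0.33,0],0,0.1],[[0,0,0.3],0,0.1],[[0,0,0],0,0.1],[[0,0,0],0,0.1],[[0,0,0],0,0.1]])

```text
t: 10.73
ee_pos: [452.2, 120.6, 84.4]
orientation: [2.364, 2.069, 0.0]
ft_force: [-0.2, 0.0, 0.3]
width: 79.2
grasp_force: 0.0
```

```bash
python3 go.py 451.2 120.8 12 82.4
python3 - <<'E'
from h import *
p=ctrl.get_obs();d=cams.get_image("wrist")
for b in cams.boxes_of("wrist","cell_a"):print(b,at(d,b["rect"][:2],34,p))
E
```

```text
t 10.73 pos [452.2 120.6  84.4] psi 82.4 tilt [ 0.  0. -1.] turn units -0.0 then tool shift units [ 0.004 -0.042  2.897] w 79.2
{'rect': [321.1, 265.2, 85.9, 93.0], 'p': 0.6} [453.6 123.   34. ]
```

Request:
move_arm(steps=[[[0,-0.02,0.4],0,0.1],[[0,0,0.7],0,0.1],[[0,0,0.7],0,0.1],[[0,0,0.6],0,0.1],[[0,0,0.35],0,0.1],[[0,0,0.13],0,0.1],[[0,0,0],0,0.3],[[0,0,0],0,0.6],[[0,0,0],0,1],[[0,0,0],0,1],[[0,0,0],0,1],[[0,0,0],0,1],[[0,0,0],0,1]])

```text
t: 11.92
ee_pos: [451.3, 121.0, 13.2]
orientation: [2.363, 2.069, 0.002]
ft_force: [-0.8, 0.3, 4.2]
width: 42.5
grasp_force: 30.0
```

```bash
python3 go.py 659.6 67.6 80 82.4
```

```text
t 11.92 pos [451.3 121.   13.2] psi 82.4 tilt [ 0.     0.001 -1.   ] turn units 0.0 then tool shift units [-1.017  8.54  -2.673] w 42.5
```

Request:
move_arm(steps=[[[0,0,-0.4],0,1],[[0,0,-0.7],0,1],[[0,0,-0.8],0,1],[[0,0,-0.8],0,1],[[-0.07,0.42,0],0,1],[[-0.08,0.7,0],0,1],[[-0.08,0.7,0],0,1],[[-0.08,0.7,0],0,1],[[-0.08,0.7,0],0,1],[[-0.08,0.7,0],0,1],[[-0.08,0.7,0],0,1],[[-0.08,0.7,0],0,1],[[-0.08,0.7,0],0,1],[[-0.08,0.7,0],0,1],[[-0.08,0.7,0],0,1],[[-0.08,0.7,0],0,1],[[-0.07,0.42,0],0,1],[[0,0,0.4],0,1],[[0,0,0],0,1],[[0,0,0],0,1]])

```text
t: 13.58
ee_pos: [657.2, 67.4, 68.6]
orientation: [-2.362, -2.068, 0.005]
ft_force: [-0.8, -0.6, -1.3]
width: 42.6
grasp_force: 30.0
```

```bash
python3 go.py 659.6 67.6 21 82.4
```

```text
t 13.58 pos [657.2  67.4  68.6] psi 82.4 tilt [-0.001 -0.004 -1.   ] turn units 0.0 then tool shift units [0.022 0.095 1.903] w 42.6
```

Request:
move_arm(steps=[[[0,0,0.3],0,1],[[0,0,0.4],0,1],[[0,0,0.4],0,1],[[0,0,0.3],0,1],[[0,0,0.2],0,1],[[0,0,0.1],0,1],[[0,0,0.08],0,1],[[0,0,0],0,1],[[0,0,0],0,1],[[0,0,0],0,1]])

```text
t: 14.42
ee_pos: [659.5, 67.5, 26.1]
orientation: [2.363, 2.069, 0.001]
ft_force: [-0.1, -0.4, -2.2]
width: 42.3
grasp_force: 30.0
```

Request:
move_arm(steps=[[[0,0,0.06],0,1],[[0,0,0.05],0,1],[[0,0,0.04],0,1],[[0,0,0.02],0,1],[[0,0,0],0,1],[[0,0,0],0,1]])

```text
t: 14.92
ee_pos: [659.2, 67.4, 21.4]
orientation: [-2.364, -2.07, 0.0]
ft_force: [-0.8, -0.1, -1.1]
width: 42.1
grasp_force: 30.0
```

Request:
move_arm(steps=[[[0,0,0.02],0,1],[[0,0,0.02],0,1],[[0,0,0],0,1]])

```text
t: 15.17
ee_pos: [659.2, 67.4, 21.2]
orientation: [2.364, 2.07, 0.0]
ft_force: [-2.2, 0.1, 6.2]
width: 42.2
grasp_force: 30.0
```

Request:
move_arm(steps=[[[0,0,0],0,0.5],[[0,0,0],0,0.45],[[0,0,0],0,0.4],[[0,0,0],0,0.3],[[0,0,0],0,0.2],[[0,0,0],0,0.2],[[0,0,-0.2],0,0.2],[[0,0,-0.4],0,0.2],[[0,0,-0.7],0.8,0.1],[[0,0,-0.8],0.8,0.1],[[0,0,-0.7],0.8,0.1],[[0,0,0],0.8,0.1],[[0,0,0],0.8,0.1],[[0,0,0],0.8,0.1],[[0,0,0],0,0.1]])

```text
t: 16.42
ee_pos: [659.6, 67.5, 91.7]
orientation: [2.744, 1.529, 0.002]
ft_force: [0.6, -0.3, 0.8]
width: 79.3
grasp_force: 0.0
```

```bash
python3 go.py 464.3 9.7 90 58
```

```text
t 16.42 pos [659.6  67.5  91.7] psi 58.3 tilt [ 0.001  0.001 -1.   ] turn units 0.05 then tool shift units [-6.1   -5.401  0.07 ] w 79.3
```

Request:
move_arm(steps=[[[-0.35,-0.315,0],0,0.1],[[-0.6,-0.53,0],0,0.1],[[-0.6,-0.53,0],0,0.1],[[-0.6,-0.53,0],0,0.1],[[-0.6,-0.53,0],0,0.1],[[-0.6,-0.53,0],0,0.1],[[-0.6,-0.53,0],0,0.1],[[-0.6,-0.53,0],0,0.1],[[-0.6,-0.53,0],0,0.1],[[-0.6,-0.53,0],0,0.1],[[-0.35,-0.315,0],0,0.1],[[0,0,0],0,0.1],[[0,0,0],0,0.1],[[0,0,0],0,0.1]])

```text
t: 17.58
ee_pos: [466.0, 8.4, 90.9]
orientation: [2.741, 1.533, 0.003]
ft_force: [0.5, -0.1, -0.7]
width: 78.5
grasp_force: 0.0
```

```bash
cat > cube.py <<'E'
from h import *
import sys
p=ctrl.get_obs();d=cams.get_image("wrist");im=d["image"];cv2.imwrite(sys.argv[1],im[:,:,::-1])
h=cv2.cvtColor(im,cv2.COLOR_RGB2HSV).astype(int)
m=((h[...,0]>12)&(h[...,0]<35)&(h[...,1]>120)&(h[...,2]>120)).astype(np.uint8)
m[400:]=0
for c in cv2.findContours(m,0,2)[0]:
    if cv2.contourArea(c)>200:
        P=np.array([at(d,q,34,p)[:2] for q in c[:,0]],np.float32);r=cv2.minAreaRect(P)
        print(c[:,0].mean(0).round(),np.round(r[0],1),np.round(r[1],1),round(r[2],1))
E
python3 go.py 464.3 9.7 12 58; python3 cube.py pics/w3.png
```

```text
t 17.58 pos [466.    8.4  90.9] psi 58.4 tilt [ 0.001  0.002 -1.   ] turn units 0.09 then tool shift units [ 0.008 -0.086  3.157] w 78.5
[565. 372.] [ 554.  -123.2] [33.7  6.1] 72.8
[321. 269.] [464.7   7.9] [20.5 20.1] 56.9
```

View pics/w3.png

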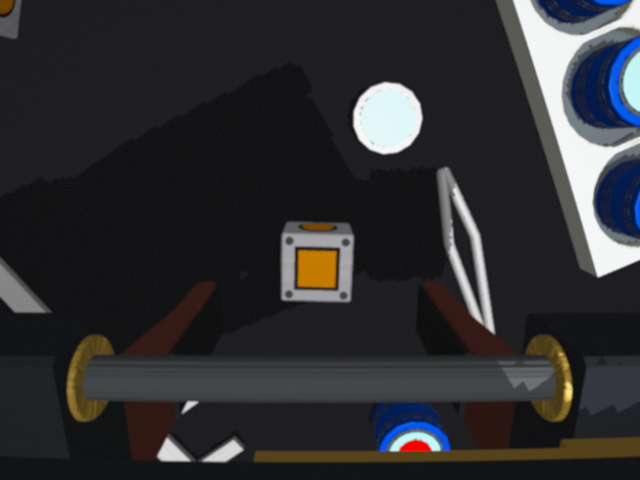

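The cube is square between the fingers, with its window at (317,269). The tweezers at (465,240) are to the right, so I'll narrow the opening a little before descending.

Request:
move_arm(steps=[[[0,-0.02,0.4],0.25,0.22],[[0,-0.02,0.7],0,0.22],[[0,0,0.7],0,0.22],[[0,0,0.6],0,0.22],[[0,0,0.45],0,0.22],[[0,0,0.2],0,0.22],[[0,0,0.1],0,0.22],[[0,0,0],0,0.4],[[0,0,0],0,0.6],[[0,0,0],0,1],[[0,0,0],0,1],[[0,0,0],0,1],[[0,0,0],0,1],[[0,0,0],0,1]])

```text
t: 18.8
ee_pos: [463.9, 8.8, 12.2]
orientation: [2.758, 1.503, 0.002]
ft_force: [0.0, -0.6, 6.3]
width: 37.8
grasp_force: 30.0
```

```bash
python3 go.py 570.3 -287.7 90 90
```

```text
t 18.8 pos [463.9   8.8  12.2] psi 57.2 tilt [ 0.001  0.001 -1.   ] turn units -6.57 then tool shift units [-11.859   4.255  -3.111] w 37.8
```

Request:
move_arm(steps=[[[0,0,-0.4],0,1],[[0,0,-0.6],-0.82,1],[[0,0,-0.7],-0.82,1],[[0,0,-0.7],-0.82,1],[[0,0,-0.7],-0.82,1],[[0,0,0],-0.82,1],[[0,0,0],-0.82,1],[[0,0,0],-0.82,1],[[0,0,0],-0.82,1],[[0,0,0],0,1]])

```text
t: 19.63
ee_pos: [463.3, 8.8, 89.7]
orientation: [2.219, 2.223, 0.0]
ft_force: [0.1, 0.4, -1.2]
width: 37.8
grasp_force: 30.0
```

Request:
move_arm(steps=[[[-0.405,0.178,0],0,1],[[-0.85,0.3,0],0,1],[[-0.85,0.3,0],0,1],[[-0.85,0.3,0],0,1],[[-0.85,0.3,0],0,1],[[-0.85,0.3,0],0,1],[[-0.85,0.3,0],0,1],[[-0.85,0.3,0],0,1],[[-0.85,0.3,0],0,1],[[-0.85,0.3,0],0,1],[[-0.85,0.3,0],0,1],[[-0.85,0.3,0],0,1],[[-0.85,0.3,0],0,1],[[-0.85,0.3,0],0,1],[[-0.405,0.178,0],0,1],[[0,0,0.4],0,1],[[0,0,0],0,1],[[0,0,0],0,1],[[0,0,0],0,1]])

```text
t: 21.22
ee_pos: [568.8, -286.4, 78.6]
orientation: [-2.22, -2.22, 0.001]
ft_force: [-0.2, -0.5, -0.2]
width: 37.9
grasp_force: 30.0
```

```bash
python3 go.py 570.3 -287.7 20.5 90
python3 - <<'E'
from h import *
d=cams.get_image("wrist");cv2.imwrite("pics/w4.png",d["image"][:,:,::-1])
E
```

```text
t 21.22 pos [ 568.8 -286.4   78.6] psi 90.0 tilt [ 0.001 -0.002 -1.   ] turn units -0.0 then tool shift units [-0.051  0.06   2.323] w 37.9
```

View pics/w4.png

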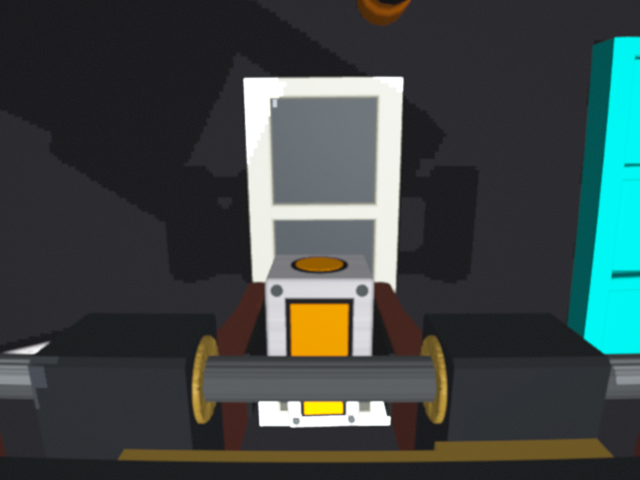

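The cube is square and central over the white tray's middle pocket at (325,245). The end pocket at (325,150) is free. I'll lower it.

Request:
move_arm(steps=[[[-0.03,0.02,0.3],0,1],[[-0.02,0.02,0.5],0,1],[[0,0,0.5],0,1],[[0,0,0.4],0,1],[[0,0,0.25],0,1],[[0,0,0.12],0,1],[[0,0,0.07],0,1],[[0,0,0],0,1],[[0,0,0],0,1],[[0,0,0],0,1]])

```text
t: 22.1
ee_pos: [571.0, -289.3, 26.2]
orientation: [2.222, 2.22, 0.0]
ft_force: [-0.6, 0.4, -1.3]
width: 37.6
grasp_force: 30.0
```

Request:
move_arm(steps=[[[0,0,0.06],0,1],[[0,0,0.06],0,1],[[0,0,0.05],0,1],[[0,0,0.03],0,1],[[0,0,0],0,1],[[0,0,0],0,1]])

```text
t: 22.6
ee_pos: [570.6, -289.0, 20.6]
orientation: [-2.222, -2.221, 0.0]
ft_force: [-0.1, 0.3, -1.8]
width: 38.0
grasp_force: 30.0
```

Request:
move_arm(steps=[[[0,0,0.02],0,1],[[0,0,0.02],0,1],[[0,0,0],0,1]])

```text
t: 22.85
ee_pos: [570.7, -289.1, 20.3]
orientation: [2.222, 2.221, 0.0]
ft_force: [-1.6, 0.8, 3.1]
width: 37.9
grasp_force: 30.0
```

Request:
move_arm(steps=[[[0,0,0.02],0,1],[[0,0,0],0,1],[[0,0,0],0,0.55],[[0,0,0],0,0.5],[[0,0,0],0,0.45],[[0,0,0],0,0.35],[[0,0,0],0,0.22],[[0,0,0],0,0.22],[[0,0,-0.2],0,0.22],[[0,0,-0.4],0,0.22],[[0,0,-0.7],0.8,0.2],[[0,0,-0.8],0.8,0.2],[[0,0,-0.7],0.8,0.2],[[0,0,0],0.8,0.2],[[0,0,0],0.8,0.2],[[0,0,0],0.8,0.2],[[0,0,0],0.8,0.2],[[0,0,0],0.8,0.2],[[0,0,0],0.8,0.2],[[0,0,0],0.8,0.2]])

```text
t: 24.52
ee_pos: [570.9, -289.2, 90.3]
orientation: [2.849, 1.321, 0.001]
ft_force: [-1.0, 0.1, 0.3]
width: 69.9
grasp_force: 0.0
```

```bash
python3 go.py 386.3 229.6 90 47.8
```

```text
t 24.52 pos [ 570.9 -289.2   90.3] psi 49.8 tilt [ 0.     0.001 -1.   ] turn units 0.39 then tool shift units [ 1.0411e+01 -1.9410e+01  1.2000e-02] w 69.9
```

Request:
move_arm(steps=[[[0,0,0],0.39,0.2],[[0.26,-0.505,0],0,0.15],[[0.43,-0.8,0],0,0.15],[[0.43,-0.8,0],0,0.15],[[0.43,-0.8,0],0,0.15],[[0.43,-0.8,0],0,0.15],[[0.43,-0.8,0],0,0.15],[[0.43,-0.8,0],0,0.15],[[0.43,-0.8,0],0,0.15],[[0.43,-0.8,0],0,0.15],[[0.43,-0.8,0],0,0.15],[[0.43,-0.8,0],0,0.15],[[0.43,-0.8,0],0,0.15],[[0.43,-0.8,0],0,0.15],[[0.43,-0.8,0],0,0.15],[[0.43,-0.8,0],0,0.15],[[0.43,-0.8,0],0,0.15],[[0.43,-0.8,0],0,0.15],[[0.43,-0.8,0],0,0.15],[[0.43,-0.8,0],0,0.15]])

```text
t: 26.18
ee_pos: [426.3, 110.2, 89.8]
orientation: [-2.869, -1.28, -0.001]
ft_force: [0.4, 0.5, 0.2]
width: 74.7
grasp_force: 0.0
```

Request:
move_arm(steps=[[[0.43,-0.8,0],0,0.15],[[0.43,-0.8,0],0,0.15],[[0.43,-0.8,0],0,0.15],[[0.43,-0.8,0],0,0.15],[[0.43,-0.8,0],0,0.15],[[0.26,-0.505,0],0,0.15],[[0,0,0],0,0.15],[[0,0,0],0,0.15],[[0,0,0],0,0.15],[[0,0,0],0,0.15]])

```text
t: 27.02
ee_pos: [384.1, 228.3, 89.4]
orientation: [2.87, 1.277, 0.0]
ft_force: [0.6, -1.2, -0.3]
width: 74.4
grasp_force: 0.0
```

```bash
python3 go.py 386.3 229.6 12 47.8; python3 cube.py pics/w5.png
```

```text
t 27.02 pos [384.1 228.3  89.4] psi 48.0 tilt [ 0.  0. -1.] turn units 0.04 then tool shift units [0.097 0.032 3.094] w 74.4
[324. 266.] [386.5 227.5] [20.4 20.4] 44.5
```

Request:
move_arm(steps=[[[0.06,0.04,0.4],0.7,0.2],[[0,0,0.7],0,0.2],[[0,0,0.7],0,0.2],[[0,0,0.6],0,0.2],[[0,0,0.4],0,0.2],[[0,0,0.2],0,0.2],[[0,0,0.09],0,0.2],[[0,0,0],0,0.4],[[0,0,0],0,0.6],[[0,0,0],0,1],[[0,0,0],0,1],[[0,0,0],0,1],[[0,0,0],0,1],[[0,0,0],0,1]])

```text
t: 28.23
ee_pos: [386.2, 229.6, 12.4]
orientation: [-2.907, -1.19, -0.001]
ft_force: [-0.6, -0.7, 6.6]
width: 38.0
grasp_force: 30.0
```

```bash
python3 go.py 569.9 -225.7 90 90
```

```text
t 28.23 pos [386.2 229.6  12.4] psi 44.5 tilt [ 0.001  0.    -1.   ] turn units -9.1 then tool shift units [-18.214   7.35   -3.106] w 38.0
```

Request:
move_arm(steps=[[[0,0,-0.4],0,1],[[0,0,-0.6],-0.83,1],[[0,0,-0.7],-0.83,1],[[0,0,-0.7],-0.83,1],[[0,0,-0.7],-0.83,1],[[0,0,0],-0.83,1],[[0,0,0],-0.83,1],[[0,0,0],-0.83,1],[[0,0,0],-0.83,1],[[0,0,0],-0.83,1],[[0,0,0],-0.83,1],[[0,0,0],-0.8,1],[[0,0,0],0,1]])

```text
t: 29.32
ee_pos: [385.6, 229.4, 89.9]
orientation: [-2.218, -2.224, 0.0]
ft_force: [0.0, -0.5, -0.8]
width: 37.4
grasp_force: 30.0
```

Request:
move_arm(steps=[[[-0.42,0.15,0],0,1],[[-0.8,0.32,0],0,1],[[-0.8,0.32,0],0,1],[[-0.8,0.32,0],0,1],[[-0.8,0.32,0],0,1],[[-0.8,0.32,0],0,1],[[-0.8,0.32,0],0,1],[[-0.8,0.32,0],0,1],[[-0.8,0.32,0],0,1],[[-0.8,0.32,0],0,1],[[-0.8,0.32,0],0,1],[[-0.8,0.32,0],0,1],[[-0.8,0.32,0],0,1],[[-0.8,0.32,0],0,1],[[-0.8,0.32,0],0,1],[[-0.8,0.32,0],0,1],[[-0.8,0.32,0],0,1],[[-0.8,0.32,0],0,1],[[-0.8,0.32,0],0,1],[[-0.8,0.32,0],0,1]])

```text
t: 30.98
ee_pos: [541.3, -162.8, 89.5]
orientation: [-2.224, -2.219, 0.0]
ft_force: [0.5, 0.6, -1.0]
width: 37.8
grasp_force: 30.0
```

Request:
move_arm(steps=[[[-0.8,0.32,0],0,1],[[-0.8,0.32,0],0,1],[[-0.8,0.32,0],0,1],[[-0.2,0.15,0],0,1],[[0,0,0.3],0,1],[[0,0,0],0,1],[[0,0,0],0,1],[[0,0,0],0,1],[[0,0,0],0,1]])

```text
t: 31.73
ee_pos: [569.1, -225.1, 81.9]
orientation: [-2.22, -2.222, 0.0]
ft_force: [-0.2, 0.3, -1.2]
width: 37.6
grasp_force: 30.0
```

```bash
python3 go.py 569.9 -225.7 20.4 90
```

```text
t 31.73 pos [ 569.1 -225.1   81.9] psi 90.1 tilt [ 0.    -0.001 -1.   ] turn units 0.01 then tool shift units [-0.025  0.034  2.46 ] w 37.6
```

Request:
move_arm(steps=[[[-0.02,0.02,0.3],0,1],[[0,0,0.5],0,1],[[0,0,0.5],0,1],[[0,0,0.4],0,1],[[0,0,0.3],0,1],[[0,0,0.15],0,1],[[0,0,0.11],0,1],[[0,0,0],0,1],[[0,0,0],0,1],[[0,0,0],0,1]])

```text
t: 32.57
ee_pos: [570.3, -226.7, 25.9]
orientation: [2.221, 2.221, 0.001]
ft_force: [0.3, -0.5, -1.5]
width: 37.9
grasp_force: 30.0
```

Request:
move_arm(steps=[[[0,0,0.06],0,1],[[0,0,0.05],0,1],[[0,0,0.04],0,1],[[0,0,0],0,1],[[0,0,0],0,1]])

```text
t: 32.98
ee_pos: [569.9, -226.5, 21.7]
orientation: [-2.221, -2.222, 0.0]
ft_force: [-0.2, 0.2, -1.3]
width: 37.9
grasp_force: 30.0
```

Request:
move_arm(steps=[[[0,0,0.03],0,1],[[0,0,0.02],0,1],[[0,0,0.02],0,1],[[0,0,0],0,1]])

```text
t: 33.32
ee_pos: [570.0, -226.5, 20.4]
orientation: [2.221, 2.222, 0.0]
ft_force: [-1.3, 1.2, 3.8]
width: 37.7
grasp_force: 30.0
```

Request:
move_arm(steps=[[[0,0,0.02],0,1],[[0,0,0],0,1],[[0,0,0],0,0.55],[[0,0,0],0,0.5],[[0,0,0],0,0.45],[[0,0,0],0,0.35],[[0,0,0],0,0.22],[[0,0,0],0,0.22],[[0,0,-0.2],0,0.22],[[0,0,-0.4],0,0.22],[[0,0,-0.7],0,0.2],[[0,0,-0.8],0,0.2],[[0,0,-0.7],0,0.2],[[0,0,0],0,0.2],[[0,0,0],0,0.2]])

```text
t: 34.57
ee_pos: [570.8, -226.9, 91.0]
orientation: [2.219, 2.22, 0.002]
ft_force: [0.4, -0.2, -1.1]
width: 70.1
grasp_force: 0.0
```

```bash
python3 go.py 453.1 -120.6 90 90
```

```text
t 34.57 pos [ 570.8 -226.9   91. ] psi 90.0 tilt [-0.001  0.003 -1.   ] turn units 0.0 then tool shift units [ 4.251 -4.709  0.04 ] w 70.1
```

Request:
move_arm(steps=[[[0.27,-0.31,0],0,0.2],[[0.53,-0.58,0],0,0.2],[[0.53,-0.58,0],0,0.2],[[0.53,-0.58,0],0,0.2],[[0.53,-0.58,0],0,0.2],[[0.53,-0.58,0],0,0.2],[[0.53,-0.58,0],0,0.2],[[0.53,-0.58,0],0,0.2],[[0.27,-0.31,0],0,0.2],[[0,0,0],0,0.2],[[0,0,0],0,0.2],[[0,0,0],0,0.2]])

```text
t: 35.57
ee_pos: [453.8, -120.7, 89.4]
orientation: [2.221, 2.221, 0.001]
ft_force: [-0.0, 0.7, -0.4]
width: 70.4
grasp_force: 0.0
```

```bash
python3 go.py 453.1 -120.6 12 90
python3 - <<'E'
from h import *
p=ctrl.get_obs();d=cams.get_image("wrist");cv2.imwrite("pics/w6.png",d["image"][:,:,::-1])
for b in cams.boxes_of("wrist","cell_reject"):print(b,at(d,b["rect"][:2],34,p))
E
```

```text
t 35.57 pos [ 453.8 -120.7   89.4] psi 90.0 tilt [-0.     0.001 -1.   ] turn units 0.0 then tool shift units [ 0.005 -0.03   3.096] w 70.4
{'rect': [319.8, 265.7, 85.8, 89.0], 'p': 0.78} [ 454.2 -119.9   34. ]
```

View pics/w6.png

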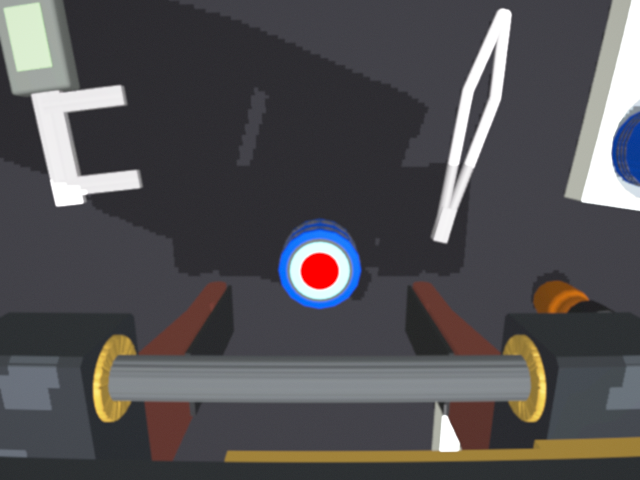

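The sticker cell is centred at (320,270). The tweezer tip at (440,240) lies about 70 mm from it, outside the finger span. I'll descend and grip.

Request:
move_arm(steps=[[[0,-0.02,0.4],0,0.2],[[0,0,0.7],0,0.2],[[0,0,0.7],0,0.2],[[0,0,0.6],0,0.2],[[0,0,0.4],0,0.2],[[0,0,0.2],0,0.2],[[0,0,0.09],0,0.2],[[0,0,0],0,0.35],[[0,0,0],0,0.6],[[0,0,0],0,1],[[0,0,0],0,1],[[0,0,0],0,1],[[0,0,0],0,1],[[0,0,0],0,1],[[0,0,-0.4],0,1],[[0,0,-0.6],0,1],[[0,0,-0.7],0,1],[[0,0,-0.7],0.25,1],[[0,0,-0.7],0.25,1],[[0,0,0],0,1]])

```text
t: 37.33
ee_pos: [454.1, -120.7, 92.8]
orientation: [2.267, 2.169, 0.004]
ft_force: [-0.4, -0.4, -0.9]
width: 42.3
grasp_force: 30.0
```

```bash
python3 go.py 563 315 90 87.5
```

```text
t 37.33 pos [ 454.1 -120.7   92.8] psi 87.5 tilt [-0.001  0.005 -1.   ] turn units -0.01 then tool shift units [17.603  3.592  0.111] w 42.3
```

Request:
move_arm(steps=[[[0.4,0.1,0],0,1],[[0.84,0.17,0],0,1],[[0.84,0.17,0],0,1],[[0.84,0.17,0],0,1],[[0.84,0.17,0],0,1],[[0.84,0.17,0],0,1],[[0.84,0.17,0],0,1],[[0.84,0.17,0],0,1],[[0.84,0.17,0],0,1],[[0.84,0.17,0],0,1],[[0.84,0.17,0],0,1],[[0.84,0.17,0],0,1],[[0.84,0.17,0],0,1],[[0.84,0.17,0],0,1],[[0.84,0.17,0],0,1],[[0.84,0.17,0],0,1],[[0.84,0.17,0],0,1],[[0.84,0.17,0],0,1],[[0.84,0.17,0],0,1],[[0.84,0.17,0],0,1]])

```text
t: 39.0
ee_pos: [552.1, 286.1, 88.1]
orientation: [-2.268, -2.173, 0.004]
ft_force: [-0.4, 0.5, -0.5]
width: 42.3
grasp_force: 30.0
```

Request:
move_arm(steps=[[[0.84,0.17,0],0,1],[[0.4,0.1,0],0,1],[[0,0,0],0,1],[[0,0,0],0,1],[[0,0,0],0,1],[[0,0,0],0,1]])

```text
t: 39.5
ee_pos: [560.9, 314.2, 89.3]
orientation: [-2.27, -2.172, 0.002]
ft_force: [0.2, -0.1, -0.4]
width: 42.3
grasp_force: 30.0
```

```bash
python3 go.py 563 315 16 87.5
python3 - <<'E'
from h import *
p=ctrl.get_obs();d=cams.get_image("wrist");cv2.imwrite("pics/w7.png",d["image"][:,:,::-1])
d=cams.get_image("top");im=d["image"].copy()
cv2.imwrite("pics/t2.png",cv2.resize(im[130:400,70:530,::-1],None,fx=1.7,fy=1.7))
E
```

```text
t 39.5 pos [560.9 314.2  89.3] psi 87.5 tilt [-0.001 -0.001 -1.   ] turn units -0.01 then tool shift units [0.038 0.084 2.932] w 42.3
```

View pics/w7.png

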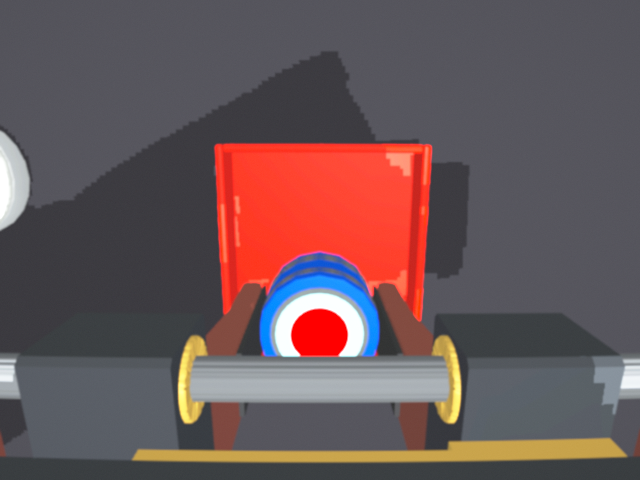

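View pics/t2.png

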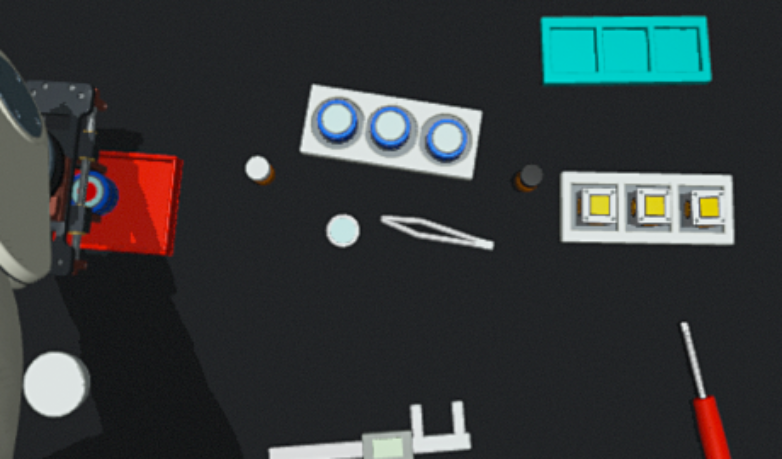

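All four parts sit in their trays in the top picture. The wrist picture shows the sticker cell midway between the bin's side walls, at columns 218 and 430. I'll lower it.

Request:
move_arm(steps=[[[0,0.03,0.4],0,1],[[0,0,0.5],0,1],[[0,0,0.5],0,1],[[0,0,0.5],0,1],[[0,0,0.4],0,1],[[0,0,0.25],0,1],[[0,0,0.15],0,1],[[0,0,0],0,1],[[0,0,0],0,1],[[0,0,0],0,1]])

```text
t: 40.43
ee_pos: [562.6, 315.6, 22.7]
orientation: [2.269, 2.173, 0.001]
ft_force: [-0.7, 0.2, -0.2]
width: 42.3
grasp_force: 30.0
```

Request:
move_arm(steps=[[[0,0,0.06],0,1],[[0,0,0.05],0,1],[[0,0,0.04],0,1],[[0,0,0],0,1],[[0,0,0],0,1]])

```text
t: 40.85
ee_pos: [562.1, 315.4, 18.4]
orientation: [-2.269, -2.173, 0.0]
ft_force: [-0.2, 0.3, -0.9]
width: 42.3
grasp_force: 30.0
```

Request:
move_arm(steps=[[[0,0,0.04],0,1],[[0,0,0.03],0,1],[[0,0,0.02],0,1],[[0,0,0],0,1]])

```text
t: 41.18
ee_pos: [562.2, 315.5, 16.8]
orientation: [-2.269, -2.173, -0.0]
ft_force: [-1.8, -0.8, 4.5]
width: 42.3
grasp_force: 30.0
```

Request:
move_arm(steps=[[[0,0,0.02],0,1],[[0,0,0],0,1]])

```text
t: 41.35
ee_pos: [562.2, 315.4, 16.8]
orientation: [-2.269, -2.173, -0.0]
ft_force: [-3.1, -2.3, 10.2]
width: 42.5
grasp_force: 30.0
```

Contact with the bin floor. I'll open to about 60 mm, which stays inside the walls, then retreat and clear the view.

Request:
move_arm(steps=[[[0,0,0],0,0.5],[[0,0,0],0,0.45],[[0,0,0],0,0.4],[[0,0,0],0,0.34],[[0,0,0],0,0.32],[[0,0,0],0,0.32],[[0,0,-0.2],0,0.32],[[0,0,-0.4],0,0.32],[[0,0,-0.7],0,0.32],[[0,0,-0.8],0,0.32],[[0,0,-0.8],0,0.32],[[0,0,-0.8],0,0.32],[[-0.5,-0.4,-0.5],0,0.32],[[-0.5,-0.8,-0.2],0,0.32],[[-0.5,-0.8,0],0,0.32],[[-0.5,-0.8,0],0,0.32],[[-0.5,-0.8,0],0,0.32],[[-0.3,-0.4,0],0,0.32],[[0,0,0],0,0.32],[[0,0,0],0,0.32]])

```text
t: 43.02
ee_pos: [459.7, 250.0, 126.7]
orientation: [2.269, 2.172, 0.003]
ft_force: [0.4, -0.1, -0.3]
width: 59.7
grasp_force: 0.0
```

Run:
```python
from h import *
d=cams.get_image("scene");im=d["image"]
cv2.imwrite("pics/s2.png",cv2.resize(im[150:370,80:580,::-1],None,fx=1.6,fy=1.6))
```

```text
(no output)
```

View pics/s2.png

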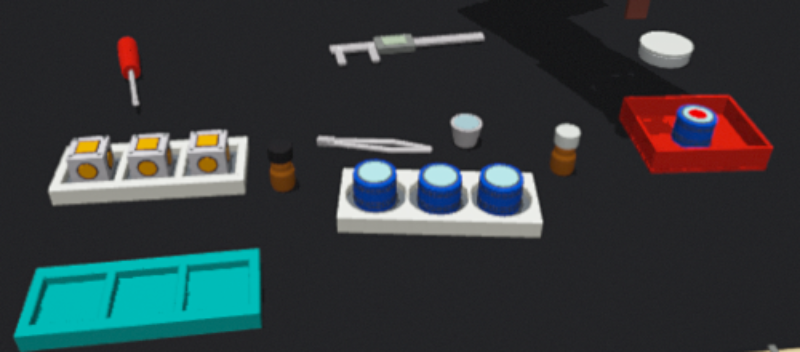

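Three cubes are seated in the white square tray (crop about (150,160)). Three cells are seated in the round tray (about (440,190)). The sticker cell stands upright on the bin floor (about (695,125)).

```bash
python3 -c "
from workcell import ctrl
print(ctrl.close_job())"
```

```text
the job is handed in; nothing more can be done
None
```

All five parts are sorted and the job is handed in after about 43 s: both good cells and both cubes are seated in their tray pockets, the red-sticker cell stands upright in the reject bin, and the two parts already in the trays look undisturbed in the last picture.

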